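# Open the wide filter unit

### The arm

A 7-joint arm with a two-finger parallel gripper is mounted at the origin on the work surface. World frame = base frame: x ahead of the robot, y to its left, z up, the work surface at z = 0. Lengths are in m, angles in degrees, forces in N, time in s.
With the tool pointing down it reaches from about 0.4 to 0.9 m from the base axis. Payload 5.6 kg.
Tool frame: the origin (TCP) lies at the very end of the fingers, on their centre line; the grasp point (between the pads) lies 19 mm behind it; z points along the fingers, y is the direction in which the jaws open and shut (so a half turn about z gives the same grasp; the last joint's range is limited). The gripper opens to 92 mm and grips with 3 to 60 N. Pads are 20 mm wide; open, the fingers measure 128 mm over their backs; the gripper's body (75 mm by 189 mm) begins 69 mm behind the grasp point.
Start: joints at [-2.464, 26.786, -0.665, 91.828, 0.344, 61.387, -3.226], TCP at [0.65, -0, 0.215] pointing down, gripper open.
Joint ranges: [-144.91, 144.91], [-17.63, 115.5], [-89.93, 88.59], [15.96, 139.68], [-74.01, 254.01], [8.47, 105.57], [-167.45, 167.45]. Speed limits (degrees/s): [147.25, 147.25, 180, 180, 180, 180, 180].

### API

Orientations are given as [roll, pitch, yaw] about the fixed x, y, z axes, in that order (R = Rz(yaw) Ry(pitch) Rx(roll)).
In Python, from station import arm gives the robot as it stands.
- The arm moves only by the tool send_rows, never from a script. Its argument "moves" is a list of rows, each a list of 6 numbers: the shift along the tool's x, y, z in m, then the turn, a rotation vector about the tool's x, y, z in rad. A call has 1 to 12 rows; each row is the pose to reach, as a shift and turn from the pose commanded when the call began, along the tool's axes at that moment; what a row does not reach only later rows make up. A row lasts 1/12 s, in which the tool goes at most 41.7 mm and 7.16 degrees, less where a joint would pass 70% of its speed; a pose out of reach is approached as far as the arm can. A call with a gripper value outside its range is refused whole. "claw" is the closure in counts, from 0 (fully open) to 255 (shut), set as the call begins (left out, the last holds). The fingers move at their own pace and stop on an object; "squeeze" is the grip in N (left out, the last holds). Time passes only in rows, so rows that repeat a pose let the fingers close. It gives the time, the measured TCP pose, the force and the opening at its end, in the units of the state.
- arm.read_state(): the state, without advancing time (a new reading comes with each control period).
- arm.snapshot(name): name is "scene" or "side" or "wrist"; returns (picture, depth): 400x640x3 uint8, red, green, blue; 400x640 float32, m along the optical axis (not along the pixel's ray), 0 where there is no reading.
- arm.calibration(name): a dict with "mtx" (3x3 intrinsics, pixels), "cam_to_world" (4x4, takes a point from camera to world coordinates). Camera axes: x right, y down, z forward; pixel columns grow to the right and rows downward; lengths in m; the calibration is good to about 2 mm. The wrist camera is an equidistant fisheye: a pixel r from the principal point sees the ray r / f radians off the axis. A picture is of the moment at which its call begins: read the wrist's pose just before it. calibration takes no time and is no camera call; for the wrist camera it gives the pose at the moment of the call.
- arm.sign_off(): hands the job in, once; it reports no verdict.
Trained networks look in the newest picture that a camera, given by its name, has taken for a name from the list of things; names that differ only in an ending like _2 or _b are one class to them, and where a whole thing is asked for, a point or a joint stands for the part that bears it (a point fixed in the world has none). Each returns a list of dicts, best first, with "confidence" (0 to 1); they miss things now and then, are a little off and sometimes report something else, mostly with a low value. They report only what shows in the picture. A call takes as long as a camera call. They do not tell look-alikes from the thing itself.
- arm.boxes_of(camera, thing): "rect" ([centre column, centre row, width, height] in pixels, round what is visible of it).
- arm.tip_of(camera, thing): "pixel" ([column, row] in pixels: a listed point, or the origin of a listed thing).
The state is a dict: "time": time; "q": joint angles; "joint_vel": joint speeds; "tau": joint torques, N m; "ee_pos": TCP position; "tcp_rot": TCP orientation; "contact_force": force on the tool from outside, world axes, zero at the start; "moment": the same for the moment, N m; "opening": finger opening in m.
Only numpy, scipy, OpenCV 4.12 (cv2) and the standard library are available. Lean on these libraries where they do the work, as an engineer would, in place of code of your own. Each camera call takes 0.05 s, during which the arm holds its last target. There are 200 camera calls.

### The job

Uncover the filter in the wider of the two filter units on the bench, the one whose cover has a straight rib: press its snap tab fully in, then push the released cover along its rails off the filter, up to the end stop. Only press and push with the fingertips, never lift or tip the cover, leave the narrow unit shut and everything else where it stands.

Things in the scene. Friction and masses are not known exactly. Their poses are not given: they have to be found in the camera images.
- wide_unit: Fixed filter unit, the wider one: white housing 180 mm long (local x) x 118 mm (y), origin at the centre of its underside. x = sliding direction, from seat to end stop. Flat deck 45 mm above the bench; two side rails, 12 mm thick and 12 mm above the deck, 94 mm apart, guide the cover. 5 mm lip behind the seat at x = -90 mm.
- wide_cover: Loose aluminium cover of the wide unit, 70 mm (x, sliding) x 90 x 13 mm, about 0.2 kg, top plate 58 mm above the bench; origin at the centre of its underside, axes as the unit's. It sits at unit x = -55 mm over the filter; against the end stop it is at +27 mm. Loose on its deck, it slides at 0.5 to 2 N once its tab is in. On top a straight rib (see wide_rib).
- wide_rib (a point): Centre of the straight finger rib standing across the wide cover: 8 mm thick (x), 60 mm long (y), 16 mm high, from 58 to 74 mm above the bench; at cover x = -16 mm, with 15 mm of flat plate behind it (-x).
- wide_stop (a point): Middle of the foot of the end stop's face, at unit x = +62 mm, y = 0, deck height (45 mm); the stop is 12 mm high. The cover's leading edge, 35 mm ahead of its origin, comes to rest here.
- wide_well (a point): Centre, at deck height, of the filter well, a 60 mm long recess with a round white filter, under the cover at the start (unit x = -85 to -25 mm).
- wide_tab (a joint): Travel of the wide unit's snap tab, m: 0 = out (top 59 mm above the bench, blocking the cover's leading edge), 0.012 = fully in (top 47 mm; the cover passes over it). Moves straight down at about 5 N plus damping, stays where left, no spring back. May start up to 3 mm in. Blocks the cover until about 9 mm in.
- wide_tab_top (a point): Centre of the top face of the snap tab of the wide unit: a ridged plain grey plastic block, 40 mm (unit x) x 38 mm (y), at local x = +3 mm, y = 0 of the unit. It moves with the tab. The cover's edge is 3 mm behind the tab at the start.
- narrow_unit: Fixed filter unit, the narrower one: white housing 180 mm long (local x) x 90 mm (y), origin at the centre of its underside. x = sliding direction, from seat to end stop. Flat deck 45 mm above the bench; two side rails, 12 mm thick and 12 mm above the deck, 66 mm apart, guide the cover. 5 mm lip behind the seat at x = -90 mm. Not to be opened; the two units may have swapped places.
- narrow_cover: Loose aluminium cover of the narrow unit, 70 mm (x, sliding) x 62 x 13 mm, about 0.2 kg, top plate 58 mm above the bench; origin at the centre of its underside, axes as the unit's. It sits at unit x = -55 mm over the filter; against the end stop it is at +27 mm. Loose on its deck, it slides at 0.5 to 2 N once its tab is in. On top a round knob 22 mm across. To be left shut.
- narrow_tab (a joint): Travel of the narrow unit's snap tab, m: 0 = out (top 59 mm above the bench, blocking the cover's leading edge), 0.012 = fully in (top 47 mm; the cover passes over it). Moves straight down at about 5 N plus damping, stays where left, no spring back. May start up to 3 mm in. Blocks the cover until about 9 mm in. To be left alone.
- vial_a: Small loose vial, 24 mm across, 40 mm tall, standing between the two units; origin at the centre of its underside. Bystander.
- vial_b: A second such vial, farther from the robot. Bystander.
- amber_bottle: Amber solvent bottle, 84 mm across, 190 mm tall, to the robot's left; origin at the centre of its underside. Bystander.
- beaker: Glass beaker, 70 mm across, 85 mm tall, beyond the units; origin at the centre of its underside. Bystander.
- wrench: Steel wrench, 150 mm long, lying beyond the units; origin on its underside near its middle. Bystander.
- white_jar: White jar, 60 mm across, 70 mm tall, beyond the units; origin at the centre of its underside. Bystander.
- ferrule: Steel collar, 36 mm across, 14 mm high, lying in front of the robot; origin at the centre of its underside. Bystander.
There are look-alikes about, which are no part of the job. What is shaped like the wide_cover but blue or yellow is not meant.

How it is judged:
By the outcome, as a careful person would: the job done as asked, in the order asked, and still so for the second after the job is handed in, with the robot touching nothing.
It also fails if it takes over 40 s, if anything falls off the work surface, if the arm or the gripper's body presses on something with over 40 N, if the wrist force passes 120 N, or if a joint passes its speed limit or range.

## Working session

There is one attempt and no reset: what is moved stays moved. The work goes in short steps, Python scripts to look and compute and a tool call to move; the robot and the scene stay as the last step left them, time stands still between calls to the robot, and variables do not carry over. Pictures are saved under pics/ and viewed, about 8 in all and at most 12, crops included, and the job is handed in when it is done.

Besides the shell and the picture viewer there is one more tool, called after "Request:" by a JSON object that holds its "method" and its "body". send_rows: Moves the arm, as the interface text tells. Its arguments: {"type":"object","properties":{"moves":{"type":"array"},"claw":{"type":"number"},"squeeze":{"type":"number"}},"required":["moves"]}

```bash
ls; mkdir -p pics
cat > h.py <<'E'
import numpy as np, cv2
from station import arm
def snap(cam,name):
    im,d=arm.snapshot(cam); cv2.imwrite(f'pics/{name}.png',im[:,:,::-1]); return im,d
def at_z(cam,px,z):
    c=arm.calibration(cam);K=np.array(c['mtx']);T=np.array(c['cam_to_world'])
    r=T[:3,:3]@np.linalg.solve(K,[px[0],px[1],1.]);o=T[:3,3]
    return o+r*(z-o[2])/r[2]
def proj(cam,p):
    c=arm.calibration(cam);K=np.array(c['mtx']);T=np.linalg.inv(np.array(c['cam_to_world']))
    q=K@(T[:3,:3]@np.array(p)+T[:3,3]);return q[:2]/q[2]
def cloud(cam,d):
    c=arm.calibration(cam);K=np.array(c['mtx']);T=np.array(c['cam_to_world'])
    v,u=np.mgrid[:d.shape[0],:d.shape[1]]
    P=np.stack([(u-K[0,2])/K[0,0]*d,(v-K[1,2])/K[1,1]*d,d],-1)
    return P@T[:3,:3].T+T[:3,3]
E
python3 - <<'E'
from h import *
Z=dict(wide_rib=.074,wide_tab_top=.058,wide_stop=.045,wide_cover=.045,wide_unit=0,narrow_unit=0,narrow_cover=.045)
for cam in['scene','side']:
    snap(cam,cam+'1')
    for t,z in Z.items():
        for r in arm.tip_of(cam,t)[:3]: print(cam,t,np.round(r['pixel']),round(r['confidence'],2),at_z(cam,r['pixel'],z).round(3))
a=cv2.imread('pics/scene1.png');b=cv2.imread('pics/side1.png')
print(arm.read_state())
E
```

```text
pics
scene wide_rib [241. 172.] 0.7 [ 0.517 -0.238  0.074]
scene wide_rib [244. 139.] 0.68 [ 0.387 -0.263  0.074]
scene wide_tab_top [312. 213.] 0.61 [0.612 0.013 0.058]
scene wide_tab_top [259. 189.] 0.53 [ 0.561 -0.17   0.058]
scene wide_stop [269. 201.] 0.65 [ 0.588 -0.131  0.045]
scene wide_cover [248. 176.] 0.83 [ 0.511 -0.22   0.045]
scene wide_cover [240. 139.] 0.77 [ 0.37  -0.288  0.045]
scene wide_cover [208. 176.] 0.76 [ 0.535 -0.351  0.045]
scene wide_unit [258. 196.] 0.65 [ 0.552 -0.183  0.   ]
scene narrow_unit [259. 189.] 0.63 [ 0.526 -0.188  0.   ]
scene narrow_unit [358. 213.] 0.6 [0.558 0.148 0.   ]
scene narrow_cover [358. 212.] 0.72 [0.579 0.148 0.045]
scene narrow_cover [365. 191.] 0.63 [0.5   0.161 0.045]
side wide_rib [360. 290.] 0.97 [ 0.509 -0.233  0.074]
side wide_rib [295. 367.] 0.97 [ 0.329 -0.303  0.074]
side wide_rib [394. 375.] 0.63 [ 0.47  -0.398  0.074]
side wide_tab_top [359. 264.] 0.7 [ 0.548 -0.173  0.058]
side wide_stop [356. 248.] 0.6 [ 0.571 -0.126  0.045]
side wide_stop [296. 182.] 0.33 [0.55  0.114 0.045]
side wide_cover [298. 381.] 0.89 [ 0.32
[... 326 characters left out ...]
0.49  -0.021  0.045]
{'time': 0.8, 'q': array([-2.4628561 , 26.78486103, -0.6650282 , 91.82760065,  0.34263451,
       61.38703351, -3.22392121]), 'joint_vel': array([ 0.01106666, -0.03069348,  0.06040764, -0.08131722,  0.07173214,
        0.03289401,  0.01441474]), 'tau': array([ 1.65945694e-04, -5.20359993e+01, -1.19231857e-02, -2.44044524e+01,
       -5.66371414e-02,  1.13230466e-02,  3.20828428e-05]), 'ee_pos': array([ 6.50009280e-01, -4.31327502e-05,  2.14605237e-01]), 'tcp_rot': array([1.79997456e+02, 9.71277392e-04, 8.99966871e+01]), 'contact_force': array([ 0.5231274 , -0.19110456, -0.17206269]), 'moment': array([-0.00205742, -0.03821362, -0.01179971]), 'opening': 0.0916108016092695}
```

View pics/scene1.png

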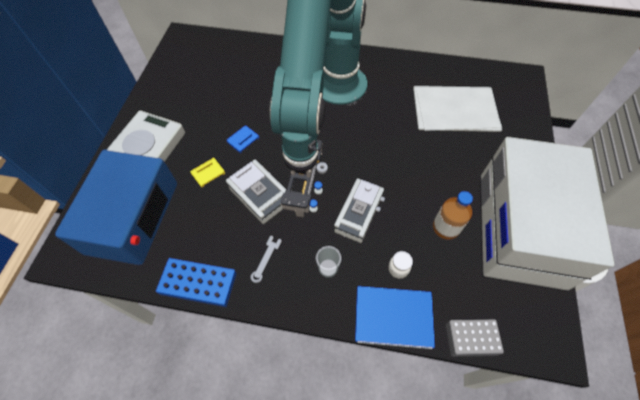

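View pics/side1.png

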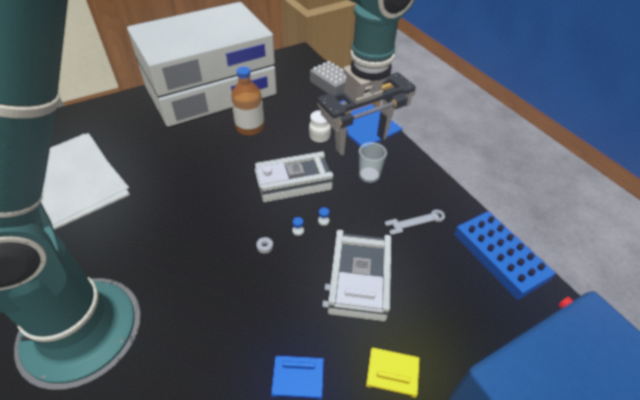

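Wide unit with the straight rib: side (360,290), scene (241,172). It could be confused with the blue cover at side (298,372), the yellow cover at (392,372), or the narrow knob cover at (275,178). The white/aluminium one, sitting in its housing, is the target. Next I'll fit its pose and check a crop.

Run:
```python
from h import *
for cam in['scene','side']:
    im,d=arm.snapshot(cam);P=cloud(cam,d)
    near=(np.hypot(P[...,0]-.55,P[...,1]+.18)<.13)&(d>0)
    m=near&(P[...,2]>.03)&(P[...,2]<.09)
    lab=cv2.connectedComponentsWithStats(m.astype(np.uint8))
    k=1+np.argmax(lab[2][1:,4]);m=lab[1]==k
    r=cv2.minAreaRect(P[m][:,:2].astype(np.float32)*1000);print(cam,m.sum(),r)
    m2=near&(P[...,2]>.066)&(P[...,2]<.09); q=P[m2]
    if len(q)>3:print('rib',len(q),np.median(q,0),cv2.minAreaRect(q[:,:2].astype(np.float32)*1000))
    for t in['wide_rib','wide_tab_top','wide_stop']:
        px=proj(cam,dict(wide_rib=(.513,-.235,.074),wide_tab_top=(.552,-.17,.058),wide_stop=(.58,-.128,.045))[t]).astype(int)
        print(t,px,P[px[1],px[0]].round(4))
    if cam=='side':cv2.imwrite('pics/crop.png',cv2.resize(im[215:330,310:420,::-1],None,fx=5,fy=5,interpolation=cv2.INTER_CUBIC))
```

```text
scene 1926 ((551.0599975585938, -176.7678680419922), (183.54771423339844, 119.44155883789062), 53.06953430175781)
rib 61 [ 0.50889074 -0.23266244  0.07338558] ((509.51171875, -233.23348999023438), (10.01734447479248, 59.19903564453125), 52.965087890625)
wide_rib [242 171] [ 0.5129 -0.2357  0.0743]
wide_tab_top [259 187] [ 0.5534 -0.171   0.0602]
wide_stop [270 198] [ 0.5793 -0.1303  0.0474]
side 4371 ((548.1571044921875, -179.79647827148438), (186.0944366455078, 118.03007507324219), 53.24004364013672)
rib 156 [ 0.50561305 -0.23659401  0.07257305] ((505.0938720703125, -235.7580108642578), (9.902436256408691, 58.070091247558594), 53.198394775390625)
wide_rib [362 290] [ 0.5204 -0.2259  0.0557]
wide_tab_top [359 262] [ 0.5524 -0.1664  0.0549]
wide_stop [359 246] [ 0.5809 -0.1249  0.043 ]
```

View pics/crop.png

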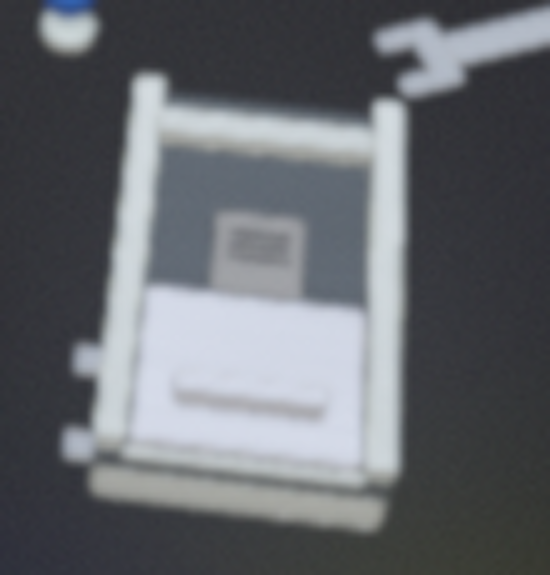

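The crop shows the light aluminium cover with its straight rib at crop (250,395) and the grey tab at (260,250). Unit yaw is about 53.1° and its centre about (0.5495, -0.178). I'll hover over the tab with the fingers closed.

Request:
{"method": "send_rows", "body": {"moves": [[-0.03,-0.016,0.01,0,0,0.107],[-0.06,-0.032,0.02,0,0,0.215],[-0.09,-0.048,0.035,0,0,0.322],[-0.12,-0.065,0.055,0,0,0.43],[-0.148,-0.081,0.08,0,0,0.537],[-0.1735,-0.097,0.115,0,0,0.644],[-0.1735,-0.097,0.115,0,0,0.644],[-0.1735,-0.097,0.115,0,0,0.644],[-0.1735,-0.097,0.115,0,0,0.644],[-0.1735,-0.097,0.115,0,0,0.644]], "claw": 255, "squeeze": 10}}

```text
time: 1.73
ee_pos: [0.555, -0.1721, 0.1008]
tcp_rot: [179.9, -0.1, 53.3]
contact_force: [-0.4, -0.1, -0.4]
opening: 0.0271
```

Run:
```python
from h import *
s=arm.read_state();print({k:np.round(s[k],4) for k in['time','ee_pos','tcp_rot','contact_force','opening']})
im,d=snap('side','s2')
a=cv2.resize(im[150:330,260:460,::-1],None,fx=3,fy=3,interpolation=cv2.INTER_CUBIC);cv2.imwrite('pics/s2c.png',a)
```

```text
{'time': np.float64(1.7333), 'ee_pos': array([ 0.555 , -0.1721,  0.1008]), 'tcp_rot': array([ 1.798814e+02, -1.159000e-01,  5.327860e+01]), 'contact_force': array([-0.4465, -0.0669, -0.4317]), 'opening': np.float64(0.0271)}
```

View pics/s2c.png

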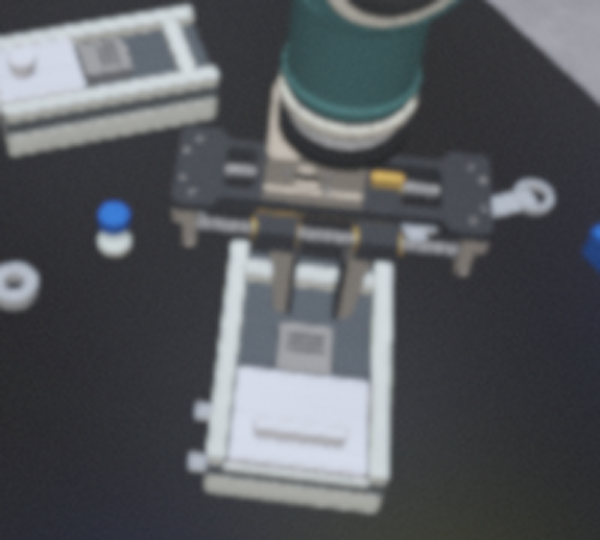

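Request:
{"method": "send_rows", "body": {"moves": [[0,0,0,0,0,0],[0,0,0,0,0,0],[0,0,0.01,0,0,0],[0,0,0.02,0,0,0],[0,0,0.03,0,0,0],[0,0,0.036,0,0,0],[0,0,0.04,0,0,0],[0,0,0.044,0,0,0],[0,0,0.048,0,0,0],[0,0,0.051,0,0,0],[0,0,0.053,0,0,0],[0,0,0.053,0,0,0]]}}

```text
time: 2.78
ee_pos: [0.5523, -0.1734, 0.0474]
tcp_rot: [-179.9, 0.0, 53.1]
contact_force: [-4.6, 2.1, 10.6]
opening: 0.0004
```

Request:
{"method": "send_rows", "body": {"moves": [[0,0,0,0,0,0],[0,0,0,0,0,0],[0,0,0,0,0,0]]}}

```text
time: 3.03
ee_pos: [0.5522, -0.1734, 0.0473]
tcp_rot: [-179.9, 0.0, 53.1]
contact_force: [-4.3, 1.1, 9.3]
opening: 0.0003
```

Request:
{"method": "send_rows", "body": {"moves": [[0,0,0.001,0,0,0],[0,0,0.002,0,0,0],[0,0,0.002,0,0,0],[0,0,0.002,0,0,0]]}}

```text
time: 3.37
ee_pos: [0.5523, -0.1734, 0.0472]
tcp_rot: [-179.9, -0.0, 53.1]
contact_force: [-10.5, 3.0, 24.7]
opening: 0.0003
```

The tab is against its hard stop: 25 N at z = 47.2 mm. Now I'll lift and go behind the rib.

Request:
{"method": "send_rows", "body": {"moves": [[0,0,-0.02,0,0,0],[0,0,-0.045,0,0,0],[0,0,-0.06,0,0,0],[-0.03,0,-0.06,0,0,0],[-0.06,0,-0.06,0,0,0],[-0.085,0,-0.06,0,0,0],[-0.1,0,-0.06,0,0,0],[-0.1,0,-0.06,0,0,0],[-0.1,0,-0.05,0,0,0],[-0.1,0,-0.045,0,0,0],[-0.1,0,-0.045,0,0,0],[-0.1,0,-0.045,0,0,0]]}}

```text
time: 4.37
ee_pos: [0.4933, -0.2519, 0.0887]
tcp_rot: [-179.9, -0.0, 53.2]
contact_force: [0.1, -0.4, 0.7]
opening: 0.0005
```

Run:
```python
from h import *
s=arm.read_state();print({k:np.round(s[k],4) for k in['time','ee_pos','tcp_rot','contact_force','opening']})
u=np.array([.6,.8]);print('unit x',(s['ee_pos'][:2]-[.5495,-.1783])@u)
im,d=snap('side','s3');P=cloud('side',d)
q=arm.tip_of('side','wide_tab_top')
for r in q[:2]:print(r,at_z('side',r['pixel'],.047))
a=cv2.resize(im[200:340,290:440,::-1],None,fx=4,fy=4,interpolation=cv2.INTER_CUBIC);cv2.imwrite('pics/s3c.png',a)
p=proj('side',(.5513,-.1759,.047)).astype(int);print(np.median(P[p[1]-3:p[1]+4,p[0]-3:p[0]+4,2]))
```

```text
{'time': np.float64(4.3667), 'ee_pos': array([ 0.4933, -0.2519,  0.0887]), 'tcp_rot': array([-1.799085e+02, -4.500000e-03,  5.322840e+01]), 'contact_force': array([ 0.0602, -0.4396,  0.6922]), 'opening': np.float64(0.0005)}
unit x -0.09261300413290643
0.22569671529735313
```

View pics/s3c.png

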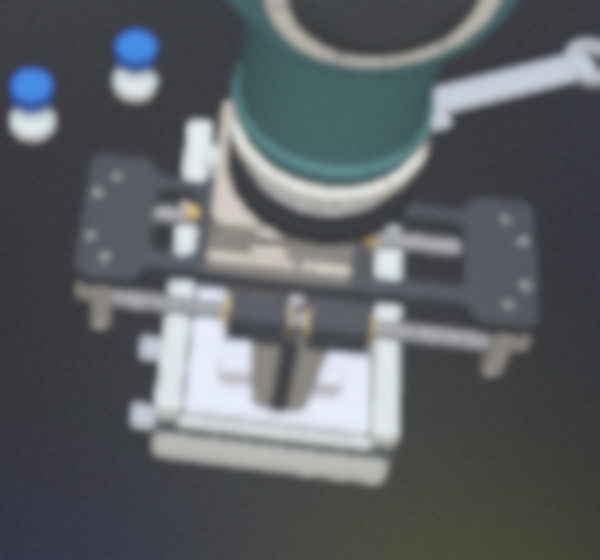

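The picture shows the closed tip at crop (280,405), behind the rib, whose ends are at (235,375) and (335,385). The cover is still seated. Next I'll descend to just above the plate.

Request:
{"method": "send_rows", "body": {"moves": [[-0.001,0,0.006,0,0,0],[-0.001,0,0.012,0,0,0],[-0.001,0,0.018,0,0,0],[-0.001,0,0.022,0,0,0],[-0.001,0,0.025,0,0,0],[-0.001,0,0.025,0,0,0],[-0.001,0,0.025,0,0,0]]}}

```text
time: 5.05
ee_pos: [0.4922, -0.2543, 0.0643]
tcp_rot: [-180.0, 0.0, 53.1]
contact_force: [-0.3, 0.3, 0.1]
opening: 0.0006
```

Request:
{"method": "send_rows", "body": {"moves": [[0.002,0,0,0,0,0],[0.005,0,0,0,0,0],[0.008,0,0,0,0,0],[0.01,0,0,0,0,0],[0.012,0,0,0,0,0],[0.015,0,0,0,0,0],[0.018,0,0,0,0,0],[0.022,0,0,0,0,0],[0.026,0,0,0,0,0],[0.03,0,0,0,0,0],[0.034,0,0,0,0,0],[0.036,0,0,0,0,0]]}}

```text
time: 6.05
ee_pos: [0.5145, -0.2248, 0.0646]
tcp_rot: [180.0, -0.0, 53.1]
contact_force: [-1.1, -1.4, 1.7]
opening: 0.0003
```

Request:
{"method": "send_rows", "body": {"moves": [[0.004,0,0,0,0,0],[0.008,0,0,0,0,0],[0.012,0,0,0,0,0],[0.016,0,0,0,0,0],[0.02,0,0,0,0,0],[0.024,0,0,0,0,0],[0.028,0,0,0,0,0],[0.032,0,0,0,0,0],[0.036,0,0,0,0,0],[0.04,0,0,0,0,0],[0.043,0,0,0,0,0],[0.045,0,0,0,0,0]]}}

```text
time: 7.05
ee_pos: [0.5413, -0.189, 0.0646]
tcp_rot: [-180.0, -0.0, 53.1]
contact_force: [-1.8, -2.0, 2.9]
opening: 0.0004
```

Request:
{"method": "send_rows", "body": {"moves": [[0.001,0,0,0,0,0],[0.002,0,0,0,0,0],[0.003,0,0,0,0,0],[0.004,0,0,0,0,0],[0.005,0,0,0,0,0],[0.006,0,0,0,0,0],[0.007,0,0,0,0,0],[0.007,0,0,0,0,0]]}}

```text
time: 7.72
ee_pos: [0.5454, -0.1836, 0.0646]
tcp_rot: [180.0, -0.0, 53.1]
contact_force: [-1.3, -1.9, 2.8]
opening: 0.0007
```

Request:
{"method": "send_rows", "body": {"moves": [[0.001,0,0,0,0,0],[0.002,0,0,0,0,0],[0.003,0,0,0,0,0],[0.004,0,0,0,0,0],[0.004,0,0,0,0,0]]}}

```text
time: 8.13
ee_pos: [0.5478, -0.1804, 0.0646]
tcp_rot: [180.0, -0.0, 53.1]
contact_force: [-0.6, -0.5, 0.8]
opening: 0.0004
```

Request:
{"method": "send_rows", "body": {"moves": [[0.0005,0,0,0,0,0],[0.001,0,0,0,0,0],[0.0015,0,0,0,0,0],[0.0015,0,0,0,0,0]]}}

```text
time: 8.47
ee_pos: [0.5483, -0.1803, 0.0646]
tcp_rot: [180.0, 0.0, 53.1]
contact_force: [-2.4, -4.0, 1.0]
opening: 0.0005
```

Request:
{"method": "send_rows", "body": {"moves": [[0.0005,0,0,0,0,0],[0.001,0,0,0,0,0],[0.0015,0,0,0,0,0],[0.0015,0,0,0,0,0]]}}

```text
time: 8.8
ee_pos: [0.5484, -0.1802, 0.0646]
tcp_rot: [180.0, 0.1, 53.0]
contact_force: [-3.9, -6.5, 2.3]
opening: 0.0002
```

Force is rising and the tip has stopped moving, so the cover is at the stop. I'll back off along -x, lift clear and look.

Request:
{"method": "send_rows", "body": {"moves": [[-0.004,0,0,0,0,0],[-0.01,0,0,0,0,0],[-0.014,0,0,0,0,0],[-0.014,0,-0.02,0,0,0],[-0.014,0,-0.05,0,0,0],[-0.014,0,-0.085,0,0,0],[-0.04,0,-0.12,0,0,0],[-0.08,0,-0.15,0,0,0],[-0.12,0,-0.18,0,0,0],[-0.14,0,-0.2,0,0,0],[-0.14,0,-0.2,0,0,0]]}}

```text
time: 9.72
ee_pos: [0.4636, -0.2967, 0.27]
tcp_rot: [179.5, 0.0, 52.6]
contact_force: [0.5, -1.1, -0.1]
opening: 0.0004
```

Run:
```python
from h import *
s=arm.read_state();print({k:np.round(s[k],4) for k in['time','ee_pos','contact_force']})
u=np.array([.6,.8]);c=np.array([.5495,-.1783]);o=[]
for cam in['scene','side']:
    im,d=snap(cam,cam+'4');P=cloud(cam,d)
    for t,z in dict(wide_rib=.074,wide_cover=.045,wide_well=.045,wide_stop=.045).items():
        for r in arm.tip_of(cam,t)[:2]:
            p=at_z(cam,r['pixel'],z);print(cam,t,np.round(r['pixel']),round(r['confidence'],2),'unit x',round((p[:2]-c)@u,4))
    m=(np.hypot(P[...,0]-.55,P[...,1]+.18)<.06)&(P[...,2]>.066)&(P[...,2]<.09)&(d>0)
    if m.sum()>5:print('rib depth x',cv2.minAreaRect(P[m][:,:2].astype(np.float32)*1000),(np.median(P[m][:,:2],0)-c)@u,np.median(P[m][:,2]))
    o.append(im)
a=cv2.resize(o[0][100:300,160:410],(500,400));b=cv2.resize(o[1][150:400,250:460],(336,400))
cv2.imwrite('pics/end.png',cv2.resize(np.hstack([a,b])[:,:,::-1],(798,382)))
```

```text
{'time': np.float64(9.7167), 'ee_pos': array([ 0.4636, -0.2967,  0.27  ]), 'contact_force': array([ 0.5187, -1.0594, -0.1116])}
scene wide_rib [246. 139.] 0.81 unit x -0.1623
scene wide_rib [260. 187.] 0.8 unit x 0.0184
scene wide_cover [210. 176.] 0.97 unit x -0.1436
scene wide_cover [246. 139.] 0.89 unit x -0.1835
scene wide_well [252. 176.] 0.88 unit x -0.0495
scene wide_stop [270. 202.] 0.71 unit x 0.0663
rib depth x ((558.7186889648438, -168.44337463378906), (11.14281177520752, 57.420841217041016), 52.57869338989258) 0.013406472331732911 0.07399024617955607
side wide_rib [357. 290.] 0.75 unit x -0.067
side wide_rib [298. 367.] 0.74 unit x -0.2322
side wide_cover [392. 376.] 0.94 unit x -0.2144
side wide_cover [320. 136.] 0.68 unit x 0.4197
side wide_well [362. 294.] 0.88 unit x -0.0586
rib depth x ((540.748291015625, -159.02674865722656), (9.425328254699707, 21.39178466796875), 54.60718536376953) 0.00852701186369309 0.0724202962611804
```

View pics/end.png

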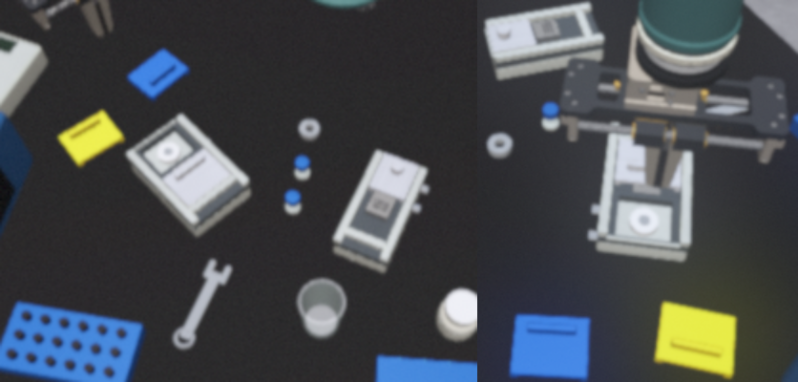

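Run:
```python
from h import *
a=cv2.imread('pics/scene4.png')[145:235,210:300];cv2.imwrite('pics/e2.png',cv2.resize(a,None,fx=6,fy=6,interpolation=cv2.INTER_CUBIC))
for x in(-.085,-.025,.011,.062,.09):print(x,(proj('scene',(.5510+.6*x,-.1768+.8*x,.058 if x in(.062,) else .045))-[210,145])*6)
```

```text
-0.085 [192.28901941 163.9473734 ]
-0.025 [259.87007513 232.23326777]
0.011 [301.57056671 274.36867589]
0.062 [359.20253225 323.38405428]
0.09 [396.26849007 370.0542541 ]
```

View pics/e2.png

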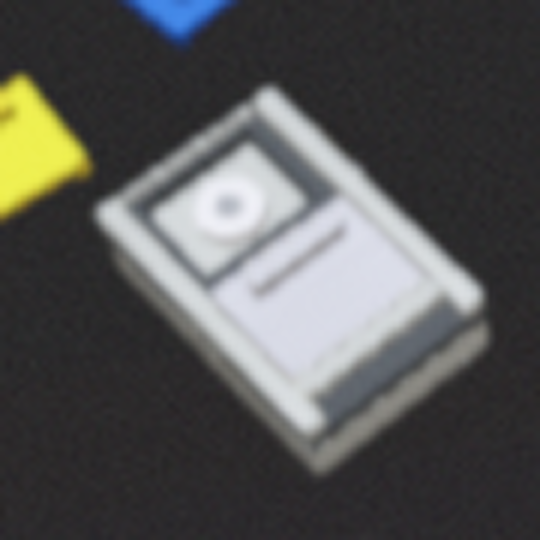

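The cover butts against the white stop bar, with its edge at about crop (358,325), where +62 mm projects. The filter is fully exposed at (230,205). Handing in.

```bash
python3 -c "
from station import arm
print(arm.sign_off())"
```

```text
the job is handed in; nothing more can be done
None
```

The filter in the wide unit is uncovered, and I handed the job in at about 10 s on the robot's clock.

- **Tab:** I pressed it with the closed fingertips until it hit its hard stop, at 25 N with the fingertips 47.2 mm above the bench. It was fully in before I touched the cover.
- **Cover:** I pushed it by its rib, from behind and level, until it met the end stop. The pushing force rose from about 2 N to about 7.5 N and the tip stopped moving. I then backed off and lifted clear.
- **Last checks:** The cover sits against the stop bar with the filter well fully open. The rib is at about +11 mm along the unit, as it should be at the stop. The narrow unit is still shut, and the vials, ferrule, wrench, beaker and jar look unmoved. The bottle was outside the final crops, but the arm never went near it.
- **Disagreements:**
  - The two cameras put the rib at +13.4 and +8.5 mm; they differed by about the same amount before the move.
  - In the last pictures, several network reports were of the blue and yellow look-alike covers or otherwise wrong, and I ignored them.
  - The tab's depth could not be checked by camera because the gripper blocked the view, so that rests on the force and height readings.

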